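# Snap the cap onto the ball stud and keep it pressed

### The arm

A 6-joint arm with a two-finger parallel gripper is mounted at the origin on a cart in front of the work surface, level with it; the furniture and walls round the work are solid. World frame = base frame: x ahead of the robot, y to its left, z up, the work surface at z = 0. Lengths are in m, angles in rad, forces in N, time in s.
With the tool pointing down it reaches from about 0.425 to 0.95 m from the base axis. Payload 3.5 kg.
Tool frame: the origin (TCP) lies between the finger pads; the fingertips stand 22 mm ahead of it and the grasp point (between the pads) lies 3 mm ahead of it (ctrl.nose_length is the z of the fingertips in the tool frame, in m); z points along the fingers, y is the line along which they close (so a half turn about z gives the same grasp; the last joint's range is limited). The gripper opens to 85 mm and grips with 20 to 120 N. Pads are 22 mm wide; open, the fingers measure 114 mm over their backs; the gripper's body (76 mm by 85 mm) begins 54 mm behind the grasp point. The pads swing forward as they close: fully open they stand 13 mm farther back than shut.
Start: joints at [1.161, 0.286, 1.577, -0, 1.279, -0.15], TCP at [0.173, 0.652, 0.227] pointing down, gripper open.
Joint ranges: [-2.77, 2.77], [-0.9, 2.22], [0.21, 2.48], [-1.53, 4.67], [0.24, 2.81], [-2.84, 2.84]. Speed limits (rad/s): [2.79, 2.79, 3.14, 3.14, 3.14, 3.14].

### API

Orientations are given as a unit quaternion [x, y, z, w].
In Python, from plant import ctrl gives the robot as it stands. The module is installed in compiled form; this text tells all that it offers.
- The arm moves only by the tool send_rows, never from a script. Its argument "rows" is text: rows parted by semicolons, each of 7 numbers parted by spaces: the turn, a rotation vector about the tool's x, y, z in shares of 90 degrees (1.0 is 90 degrees), then the shift along the tool's x, y, z in a scale on which 1.0 is 800 mm, then the opening, from -1 (shut) to 1 (fully open). A call has 1 to 8 rows; each row is the pose to reach, as a shift and turn from the pose commanded when the call began, along the tool's axes at that moment; what a row does not reach only later rows make up. A row lasts 1/8 s, in which the tool goes at most 62.5 mm and 10.7 degrees, less where a joint would pass 70% of its speed; a pose out of reach is approached as far as the arm can. Shift and turn numbers lie between -1 and 1, and a call with a number outside is refused. A call with a gripper value outside its range is refused whole. The fingers move at their own pace and stop on an object; "grip_force" is the grip in N (left out, the last holds). Time passes only in rows, so rows that repeat a pose let the fingers close. It gives the time, the measured TCP pose, the force, the opening and the grip force at its end, in the units of the state.
- ctrl.get_state(): the state, without advancing time (a new reading comes with each control period).
- ctrl.read_camera(name): name is "scene" or "top" or "wrist"; returns a dict with "color" (420x560x3 uint8, red, green, blue), "fx", "fy", "cx", "cy" (pixels), "extrinsics" (4x4, takes a point from world to camera coordinates). Camera axes: x right, y down, z forward; pixel columns grow to the right and rows downward; lengths in m; the calibration is good to about 2 mm. A picture is of the moment at which its call begins. There is no depth.
- ctrl.sign_off(): hands the job in; it is judged then, once.
Trained networks look in a picture, given as the dict that the camera call returned (one of the last four; its "shot" number tells which), for a name from the list of things; names that differ only in an ending like _2 or _b are one class to them, and where a whole thing is asked for, a point or a joint stands for the part that bears it (a point fixed in the world has none). Each returns a list of dicts, best first, with "p" (0 to 1); they miss things now and then, are a little off and sometimes report something else, mostly with a low value. They report only what shows in the picture. A call takes as long as a camera call. They do not tell look-alikes from the thing itself.
- ctrl.look_for(picture, target): "position" ([x, y, z] in m, in the coordinates of the camera as it stood for that picture, good to about 4 mm: the middle of the surface that is visible of it).
The state is a dict: "time": time; "qpos": joint angles; "dq": joint speeds; "joint_efforts": joint torques, N m; "eef_pos": TCP position; "tcp_rot": TCP orientation; "contact_force": force on the tool from outside, world axes, zero at the start; "wrist_torque": the same for the moment, N m; "opening": opening from 0.0 (shut) to 1.0 (fully open); "finger_force": force on a finger pad.
Only numpy, scipy, OpenCV 4.12 (cv2) and the standard library are available. Lean on these libraries where they do the work, as an engineer would, in place of code of your own. Each camera call takes 0.05 s, during which the arm holds its last target. There are 200 camera calls.

### The job

Slide the black snap cap out of the open end of its storage track, then push it down over the short thick stud with the spring balls (not the slender plain pin) until it clicks and its flange sits flat on the seat. Do not let go: keep pushing down firmly after the click, and finish while the gripper still holds the cap pressed home with a steady push of about 10 N. Leave the other things on the bench where they are.

Things in the scene. Friction and masses are not known exactly. Their poses are not given: they have to be found in the camera images.
- snap_cap: the snap cap: black plastic, round, hollow, open below; 48 mm high, about 60 g, with a flat flange 46 mm across and 6 mm thick round its mouth. Origin: centre of its underside (the mouth), z up; its yaw does not matter. The mouth is a lip 21 mm across and 6 mm deep; above it the hollow is 27 mm wide, up to 40 mm above the mouth. Starts upright in the track's slot, flange on the slot floor
- cap_grip (a point): point on the cap's axis 35 mm above its underside, where to grip: the ribbed round body is 34 mm across (35 mm over the ribs) from the flange to the top; fingertips must stay above the track's lips while the cap is in the track
- cap_track: storage track, fixed: plywood block 120 mm long (its x), 75 mm wide (y), 18 mm high, with a T-slot along x; slot floor 6 mm above the bench, slot 51 mm wide. Two aluminium lips (14 to 18 mm above the bench) overhang it with a 38 mm gap for the cap's body and hold the flange down (2 mm play): the cap cannot be lifted out, only slid to the open end. Origin: centre of the underside
- track_mouth (a point): middle of the track's open end, on the slot floor, at x = -60 mm in the track's frame (the +x end is closed). The cap slides out here towards the track's -x, and its flange is clear of the lips once its origin is 24 mm beyond this point
- ball_stud: the ball stud, fixed to the bench: a round foot (68 mm across, 8 mm high) carrying a round seat (44 mm across, top 14 mm above the bench) and on it a short thick upright steel stud, 18 mm in diameter, 32 mm tall, its top 8 mm coned to 9 mm. Three spring balls bulge 3.5 mm out of its sides, 10.8 mm above the seat. Origin: centre of the foot's underside, z up
- stud_top (a point): centre of the stud's top, 46 mm above the bench. Coming down, the cap meets the balls with its mouth about 15 mm above the seat; pushing over them takes about 12 N; then the force drops, and from about 5 mm above the seat the balls snap out over the cap's lip (the click) and even draw the cap down, with up to 15 N; the push on the seat begins when the flange lands on it
- stud_seat: the seat ring of the ball stud, 44 mm across and 6 mm thick; origin: centre of its top face, on the stud's axis, 14 mm above the bench; the flange and underside of the cap lie here when it is home
- plain_pin: not the place for the cap: the same foot and seat, but with a slender plain pin 12 mm in diameter and 56 mm tall (top 70 mm above the bench), without balls. Fixed to the bench; may stand on either side of the ball stud. Origin: centre of the foot's underside
- detent_0 (a joint): how far spring-loaded ball 1 of the ball stud is pushed in, m: 0 when it stands fully out, about 0.002 while the cap's lip passes over it
- detent_1 (a joint): how far spring-loaded ball 2 of the ball stud is pushed in, m: 0 when it stands fully out, about 0.002 while the cap's lip passes over it
- detent_2 (a joint): how far spring-loaded ball 3 of the ball stud is pushed in, m: 0 when it stands fully out, about 0.002 while the cap's lip passes over it
- pliers: bystander: red-handled pliers lying flat, 75x192x14 mm; origin at the centre of its underside; stays where it is
- tape_measure: bystander: tape measure standing on its edge, 36x79x62 mm; origin at the centre of its underside; stays where it is
- masking_tape: bystander: roll of masking tape lying flat, 105 mm across, 24 mm high; origin at the centre of its underside; stays where it is
- stop_block: bystander: pine block, 38x65x38 mm; origin at the centre of its underside; stays where it is
- adjustable_wrench: bystander: steel wrench lying flat, 45x226x13 mm; origin at the centre of its underside; stays where it is
Mind the look-alikes: they are no part of the job. Leave any purple look-alike of the ball_stud alone.

How it is judged:
On the way, in this order (a step that is already met when the one before it is completed fails the run):
1. the cap has been slid out of the open end of the track (x of snap_cap in the frame of cap_track below -0.08 m), for 0.05 s.
2. the cap has clicked onto the ball stud: flange on the seat, all three balls out again (z of snap_cap in the frame of stud_seat below 0.002 m and horizontal distance between snap_cap and stud_seat below 0.003 m and angle between the z axis of snap_cap and the z axis of ball_stud, either way round below 0.07 rad and value of joint each of detent_0, detent_1, detent_2 below 0.0007 m), for 0.1 s.
At the end, for the whole second after the job is handed in: The cap is home on the ball stud (underside within 2 mm of the seat, within 3 mm of its axis and 4 degrees of upright, all three balls out to within 0.7 mm), at rest, the fingers are still on the cap, and its flange presses on the seat with more than 4 N through the last second (all of step 2 and z of snap_cap in the frame of stud_seat above -0.004 m and contact force between snap_cap and stud_seat above 4 N and contact force between the fingers and snap_cap above 3 N and linear speed of snap_cap below 0.02 m/s); the arm keeps its last pose, push and grip.
It fails at once if a bystander is moved by more than 30 mm (distance of any of pliers, tape_measure, masking_tape, stop_block, adjustable_wrench from where it was at the start of the episode above 0.03 m).
It also fails if it takes over 48 s, if anything falls off the work surface, if the arm or the gripper's body presses on something with over 40 N, if the wrist force passes 120 N, or if a joint passes its speed limit or range.

## Working session

There is one attempt and no reset: what is moved stays moved. The work goes in short steps, Python scripts to look and compute and a tool call to move; the robot and the scene stay as the last step left them, time stands still between calls to the robot, and variables do not carry over. Pictures are saved under pics/ and viewed, at most 10 in all, crops included, and the job is handed in when it is done.

Besides the shell and the picture viewer there is one more tool, called after "Request:" by a JSON object that holds its "method" and its "body". send_rows: Moves the arm, as the interface text tells. Its arguments: {"type":"object","properties":{"rows":{"type":"string"},"grip_force":{"type":"number"}},"required":["rows"]}

```bash
mkdir -p pics; cat > h.py <<'E'
import numpy as np, cv2
from plant import ctrl
def w(pic,p):
    E=np.array(pic["extrinsics"]); return E[:3,:3].T@(np.array(p)-E[:3,3])
def ray(pic,u,v,z):
    E=np.array(pic["extrinsics"]);R=E[:3,:3];c=-R.T@E[:3,3]
    d=R.T@np.array([(u-pic["cx"])/pic["fx"],(v-pic["cy"])/pic["fy"],1]);return c+d*(z-c[2])/d[2]
def proj(pic,p):
    E=np.array(pic["extrinsics"]);q=E[:3,:3]@np.array(p)+E[:3,3];return np.array([pic["fx"]*q[0]/q[2]+pic["cx"],pic["fy"]*q[1]/q[2]+pic["cy"]])
def save(pic,n): cv2.imwrite("pics/"+n,cv2.cvtColor(pic["color"],cv2.COLOR_RGB2BGR))
E
python3 - <<'E'
from h import *
for n in("top","scene"):
    p=ctrl.read_camera(n);save(p,n+"1.png");print(n,p["fx"],-np.array(p["extrinsics"])[:3,:3].T@np.array(p["extrinsics"])[:3,3])
    for t in("snap_cap","cap_track","ball_stud","plain_pin"):
        for d in ctrl.look_for(p,t)[:4]: 
            x=w(p,d["position"]);print(t,round(d["p"],2),x.round(3),proj(p,x).round())
s=ctrl.get_state();print(s["time"],s["tcp_rot"],s["eef_pos"],s["contact_force"],s["opening"],ctrl.nose_length)
E
```

```text
top 396.16659544271255 [ 0.42853003 -0.05614811  1.17211351]
snap_cap 0.46 [0.603 0.317 0.048] [144. 187.]
snap_cap 0.22 [ 0.652 -0.308  0.037] [361. 170.]
cap_track 0.73 [0.57  0.317 0.023] [146. 199.]
ball_stud 0.81 [ 0.584 -0.038  0.011] [268. 195.]
ball_stud 0.68 [ 0.472 -0.297  0.012] [357. 233.]
plain_pin 0.94 [ 0.459 -0.003  0.01 ] [256. 237.]
scene 453.7715778229208 [-0.28624698 -0.87581955  0.76592934]
cap_track 0.92 [0.566 0.304 0.01 ] [207. 181.]
ball_stud 0.76 [ 0.459 -0.306  0.007] [322. 269.]
ball_stud 0.68 [ 0.576 -0.053  0.009] [282. 216.]
plain_pin 0.7 [ 0.456 -0.     0.008] [242. 226.]
0.5 [ 1.29540370e-01  9.91574149e-01 -1.66813894e-05 -1.38100659e-05] [0.17337549 0.65232361 0.22721289] [-0.59126943 -0.39101274  0.26605236] 1.0024566320792947 0.022
```

View pics/top1.png

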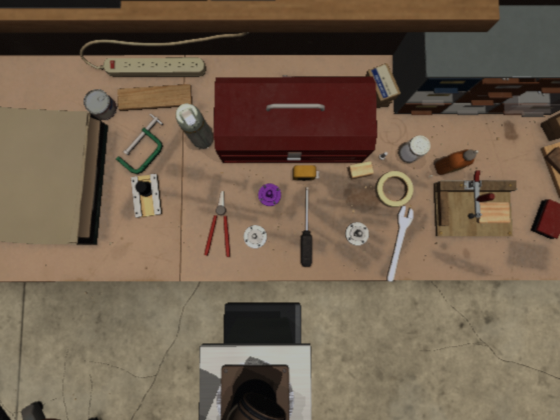

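```bash
python3 - <<'E'
import cv2,numpy as np
i=cv2.imread("pics/top1.png");s=cv2.imread("pics/scene1.png")
c=lambda im,x,y,w,h,W,H:cv2.resize(im[y:y+h,x:x+w],(W,H),interpolation=cv2.INTER_CUBIC)
a=np.hstack([c(i,90,140,110,82,400,300),c(i,235,165,80,60,400,300)])
b=np.hstack([c(i,325,205,80,60,400,300),c(s,200,160,160,120,400,300)])
cv2.imwrite("pics/c1.png",np.vstack([a,b]))
E
```

```text
(no output)
```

View pics/c1.png

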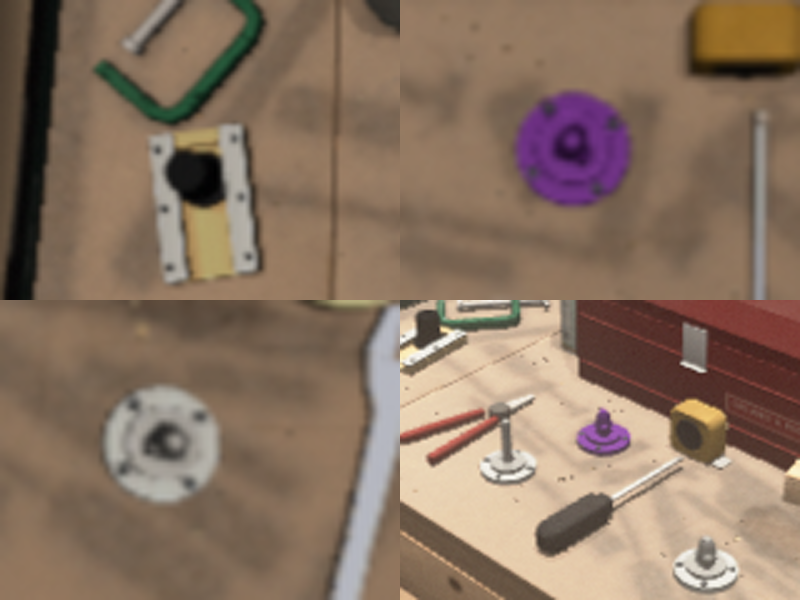

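Top view: the track is at about (146,197) with its open end towards the robot (bottom). The closed end, with a crossbar, is at the top. The cap top is near (142,187).

Stud candidates:
- **(357,234):** grey, short, thick stud with balls. This fits ball_stud.
- **(270,195):** purple look-alike, to be left alone.
- **(256,237):** tall, slender pin, so plain_pin.

The enlarged crop confirms these.

```bash
cat >> h.py <<'E'
from scipy.spatial.transform import Rotation as Ro
def go(pos,yaw):
    """yaw: direction angle (deg) of tool y in world, tool down. prints row rot/shift from present measured pose"""
    s=ctrl.get_state();R=Ro.from_quat(s["tcp_rot"]);y=np.radians(yaw)
    Y=np.array([np.cos(y),np.sin(y),0]);Z=np.array([0,0,-1.]);T=Ro.from_matrix(np.c_[np.cross(Y,Z),Y,Z])
    print("rot",(R.inv()*T).as_rotvec(degrees=True).round(2),"shift",(R.inv().apply(np.array(pos)-s["eef_pos"])*1000).round(1),"t",round(s["time"],2),"q",np.round(s["qpos"],2))
E
python3 - <<'E'
from h import *
p=ctrl.read_camera("top")
C=[ray(p,u,v,.018)[:2] for u,v in((131.2,177.1),(156.3,174.1),(135.6,217.8),(161.5,214.3))]
print(np.round(C,3),np.mean(C,0)); d=(C[0]+C[1]-C[2]-C[3])/2;print(np.linalg.norm(d),np.linalg.norm(C[0]-C[1]),np.degrees(np.arctan2(d[1],d[0])))
print("cap",ray(p,90+190/3.636,140+173/3.636,.054)); print("stud",ray(p,357.4,233.6,.008))
q=ctrl.read_camera("wrist");s=ctrl.get_state();E=np.array(q["extrinsics"]);c=-E[:3,:3].T@E[:3,3]
R=Ro.from_quat(s["tcp_rot"]);print("cam in tool",R.inv().apply(c-s["eef_pos"]),"\n",(E[:3,:3]@R.as_matrix()).round(3),q["fx"])
go([.5,.31,.22],90)
E
```

```text
[[0.636 0.365]
 [0.645 0.291]
 [0.516 0.348]
 [0.526 0.273]] [0.58091884 0.31927609]
0.1210140220818566 0.07424686820268536 8.381623666000799
cap [0.59957771 0.31933315 0.054     ]
stud [ 0.468614   -0.30048907  0.008     ]
cam in tool [ 0.06723382 -0.00098213 -0.14663673] 
 [[ 0.001  1.    -0.001]
 [-0.964  0.    -0.266]
 [-0.266  0.001  0.964]] 339.1837602203872
rot [  0.     0.   -14.89] shift [-403.6 -246.9    7.2] t 0.6 q [ 1.16  0.29  1.58 -0.    1.28 -0.15]
```

```bash
python3 -c "
from h import *
go([.59,.319,.16],98.4)"
```

```text
rot [  0.     0.   -23.29] shift [-488.3 -215.1   67.2] t 0.6 q [ 1.16  0.29  1.58 -0.    1.28 -0.15]
```

Units first: shifts go in shares of 800 mm and turns go in shares of 90 degrees. So -400 mm / 800 = -0.5, -365 mm / 800 = -0.4563, -23.3 degrees / 90 = -0.2589.

Request:
{"method": "send_rows", "body": {"rows": "0 0 -0.0333 -0.0438 -0.0188 0 1; 0 0 -0.0778 -0.1125 -0.05 0 1; 0 0 -0.1111 -0.1813 -0.0813 0 1; 0 0 -0.1444 -0.25 -0.1125 0 1; 0 0 -0.1778 -0.3188 -0.1438 0 1; 0 0 -0.2111 -0.3875 -0.175 0 1; 0 0 -0.2444 -0.4563 -0.2063 0 1; 0 0 -0.2589 -0.5 -0.225 0 1"}}

```text
time: 1.6
eef_pos: [0.5157, 0.3736, 0.2275]
tcp_rot: [-0.073, 0.997, -0.0, 0.0]
contact_force: [-0.6, 0.8, 0.3]
opening: 1.007
finger_force: 0.0
```

```bash
python3 -c "
from h import *
go([.59,.319,.16],98.4)"
```

```text
rot [-0.01  0.04 -0.05] shift [-65.5 -64.7  67.5] t 1.6 q [ 0.47  0.2   1.68 -0.    1.26 -1.25]
```

Scaled: 67 mm / 800 = 0.0838, -65 mm / 800 = -0.0813.

Request:
{"method": "send_rows", "body": {"rows": "0 0 0 -0.0313 -0.0313 0.025 1; 0 0 0 -0.0625 -0.0625 0.0563 1; 0 0 0 -0.0813 -0.0813 0.0838 1; 0 0 0 -0.0813 -0.0813 0.0838 1"}}

```text
time: 2.1
eef_pos: [0.5871, 0.3193, 0.1576]
tcp_rot: [-0.072, 0.997, -0.001, -0.002]
contact_force: [-1.0, -0.3, -0.4]
opening: 0.998
finger_force: 0.0
```

```bash
python3 - <<'E'
from h import *
p=ctrl.read_camera("wrist");save(p,"w1.png")
for t in("snap_cap","cap_track","track_mouth","cap_grip"):
    for d in ctrl.look_for(p,t)[:2]:
        x=w(p,d["position"]);print(t,round(d["p"],2),x.round(4),proj(p,x).round())
go([.59,.319,.16],98.4)
E
```

```text
snap_cap 0.58 [0.5927 0.3216 0.0515] [276. 216.]
cap_track 0.7 [0.5659 0.3147 0.0136] [272. 173.]
track_mouth 0.88 [0.5624 0.3173 0.0172] [276. 170.]
cap_grip 0.69 [0.5942 0.3218 0.0559] [276. 219.]
rot [0.04 0.14 0.09] shift [-2.1 -3.4  2. ] t 2.35 q [ 0.35  0.33  1.65  0.    1.16 -1.37]
```

View pics/w1.png

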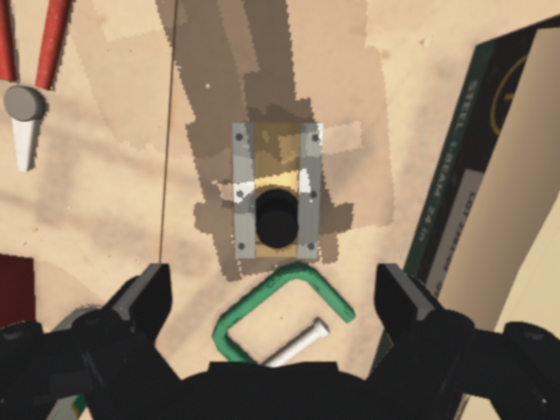

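The wrist view shows the track upright in the image, with its lips at columns 233–323 and rows 123–258, so the gripper is square to it. The cap top is at about (277,226).

```bash
python3 - <<'E'
from h import *
p=ctrl.read_camera("wrist")
C=[ray(p,u,v,.018)[:2] for u,v in((234,258),(320,258),(232,123),(323,123))]
d=(C[0]+C[1]-C[2]-C[3])/2;print(np.round(C,4),np.mean(C,0),np.linalg.norm(d),np.linalg.norm(C[2]-C[3]),np.degrees(np.arctan2(d[1],d[0])))
g=cv2.cvtColor(p["color"],cv2.COLOR_RGB2GRAY);m=(g<45).astype(np.uint8);m[:150]=0;m[275:]=0;m[:,:240]=0;m[:,315:]=0
r=np.where(m.any(1))[0];print("rows",r.min(),r.max())
for v in range(200,256,5):
    c=np.where(m[v])[0]; print(v,c.min() if len(c) else None,c.max() if len(c) else None)
for uv in((277,226),(277,228)): print(ray(p,*uv,.054))
print(ctrl.get_state()["eef_pos"],[proj(p,ctrl.get_state()["eef_pos"])])
E
```

```text
[[0.6509 0.2947]
 [0.6392 0.3734]
 [0.531  0.2788]
 [0.5198 0.3534]] [0.58524229 0.32505569] 0.1209949379283759 0.07548916708734568 8.519736417628746
rows 187 243
200 253 293
205 253 293
210 254 292
215 254 292
220 253 292
225 254 293
230 255 292
235 257 289
240 264 283
245 None None
250 None None
255 None None
[0.60265618 0.32702659 0.054     ]
[0.60429951 0.32727852 0.054     ]
[0.58742747 0.32194409 0.16188033] [array([274.26757881, 265.77611706])]
```

```bash
python3 -c "
from h import *
go([.6,.323,.1],98.4)"
```

```text
rot [0.04 0.13 0.09] shift [-12.4  -0.8  61.9] t 2.4 q [ 0.35  0.33  1.65  0.    1.16 -1.37]
```

Scaled: 62 mm / 800 = 0.0775, 30 mm / 800 = 0.0375.

Request:
{"method": "send_rows", "body": {"rows": "0 0 0 -0.0075 0 0.0375 1; 0 0 0 -0.015 -0.0013 0.0775 1; 0 0 0 -0.015 -0.0013 0.0775 1; 0 0 0 -0.015 -0.0013 0.0775 1"}}

```text
time: 2.9
eef_pos: [0.6, 0.3223, 0.1]
tcp_rot: [-0.074, 0.997, 0.0, 0.001]
contact_force: [-0.1, 0.1, 1.3]
opening: 1.0
finger_force: 0.0
```

```bash
python3 - <<'E'
from h import *
p=ctrl.read_camera("wrist");save(p,"w2.png")
s=ctrl.get_state();print(s["eef_pos"],s["time"],proj(p,s["eef_pos"]))
g=cv2.cvtColor(p["color"],cv2.COLOR_RGB2GRAY)
P=ray(p,280,210,.054)
for v in range(150,330,12):
    c=np.where(g[v,200:360]<50)[0]+200; print(v,c.min() if len(c) else None,c.max() if len(c) else None)
for d in ctrl.look_for(p,"snap_cap")[:1]: print(w(p,d["position"]))
go([.6,.323,.044],98.4)
E
```

```text
[0.60039018 0.3223493  0.10058459] 2.95 [274.3624346  267.46022904]
150 None None
162 None None
174 None None
186 None None
198 251 298
210 250 301
222 250 300
234 250 302
246 252 300
258 264 287
270 None None
282 284 314
294 None None
306 None None
318 None None
[0.59595607 0.3239829  0.05340196]
rot [0.04 0.21 0.04] shift [ 0.6  0.7 56.7] t 3.0 q [ 0.34  0.42  1.65  0.    1.07 -1.37]
```

View pics/w2.png

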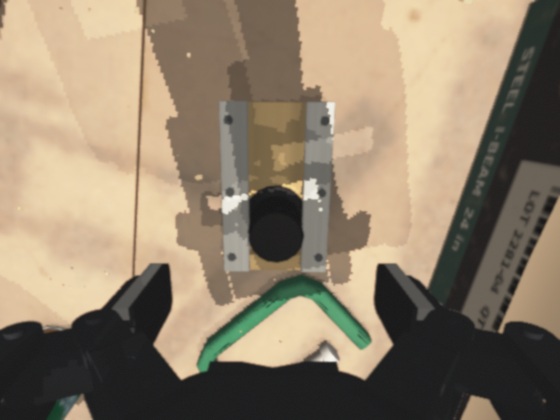

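The cap top disc is centred at about (275.5,236). The track's corners are at (220,102), (335,102), (224,271) and (326,271).

```bash
python3 - <<'E'
from h import *
p=ctrl.read_camera("wrist")
C=[ray(p,u,v,.018)[:2] for u,v in((224,271),(326,271),(220,102),(335,102))]
d=(C[0]+C[1]-C[2]-C[3])/2;print(np.mean(C,0),np.linalg.norm(d),np.linalg.norm(C[2]-C[3]),np.degrees(np.arctan2(d[1],d[0])))
c=ray(p,275.5,236,.054);print(c); go([c[0],c[1],.045],98.5)
E
```

```text
[0.58348398 0.3215208 ] 0.11897483094633235 0.07405125569397882 7.800601160064099
[0.60237026 0.32357454 0.054     ]
rot [ 0.04  0.2  -0.06] shift [-1.9  1.  55.6] t 3.05 q [ 0.34  0.42  1.65  0.    1.07 -1.37]
```

Scaled: 55.5 mm / 800 = 0.0694, 52 mm / 800 = 0.065.

Request:
{"method": "send_rows", "body": {"rows": "0 0 0 -0.0025 0.0013 0.035 1; 0 0 0 -0.0025 0.0013 0.065 1; 0 0 0 -0.0025 0.0013 0.0694 1; 0 0 0 -0.0025 0.0013 0.0694 1; 0 0 0 -0.0025 0.0013 0.0694 -1; 0 0 0 -0.0025 0.0013 0.0694 -1; 0 0 0 -0.0025 0.0013 0.0694 -1; 0 0 0 -0.0025 0.0013 0.0694 -1", "grip_force": 80}}

```text
time: 4.05
eef_pos: [0.6021, 0.3234, 0.0441]
tcp_rot: [-0.073, 0.997, 0.0, 0.001]
contact_force: [-0.4, 0.3, 3.5]
opening: 0.346
finger_force: 78.8
```

Request:
{"method": "send_rows", "body": {"rows": "0 0 0 0 0 0 -1; 0 0 0 0 0 0 -1"}}

```text
time: 4.3
eef_pos: [0.6022, 0.3234, 0.044]
tcp_rot: [-0.073, 0.997, 0.0, 0.001]
contact_force: [-1.4, 1.0, 5.6]
opening: 0.349
finger_force: 78.9
```

```bash
python3 - <<'E'
from h import *
s=ctrl.get_state();print(s["eef_pos"],s["contact_force"],s["wrist_torque"],s["opening"],s["finger_force"])
# slide out 115 mm along track -x
a=np.radians(8.2);e=s["eef_pos"];go([e[0]-.13*np.cos(a),e[1]-.13*np.sin(a),e[2]],98.2)
E
```

```text
[0.60216991 0.32336198 0.04402991] [-1.40708919  0.96998199  5.58218654] [0.07837445 0.10423986 0.00746338] 0.3492102380724218 78.86207699775696
rot [0.04 0.12 0.22] shift [130.    0.5  -0.3] t 4.3 q [ 0.34  0.49  1.66  0.    0.98 -1.37]
```

Scaled: 50 mm / 800 = 0.0625, 30 mm / 800 = 0.0375.

Request:
{"method": "send_rows", "body": {"rows": "0 0 0 0 0 -0.0013 -1; 0 0 0 0.015 0 -0.0013 -1; 0 0 0 0.0375 0 -0.0013 -1; 0 0 0 0.0625 0 -0.0013 -1"}}

```text
time: 4.8
eef_pos: [0.5524, 0.3156, 0.0445]
tcp_rot: [-0.073, 0.997, 0.0, 0.002]
contact_force: [3.3, 1.0, 1.3]
opening: 0.351
finger_force: 79.5
```

Scaled: 78 mm / 800 = 0.0975, 75 mm / 800 = 0.0938.

Request:
{"method": "send_rows", "body": {"rows": "0 0 0 0.0313 0 0 -1; 0 0 0 0.0625 0 0 -1; 0 0 0 0.0938 0 0 -1; 0 0 0 0.0975 0 0 -1; 0 0 0 0.0975 0 0 -1"}}

```text
time: 5.42
eef_pos: [0.4744, 0.3039, 0.0433]
tcp_rot: [-0.073, 0.997, -0.0, -0.0]
contact_force: [-0.4, 0.2, -0.1]
opening: 0.349
finger_force: 79.5
```

```bash
python3 - <<'E'
from h import *
p=ctrl.read_camera("wrist");save(p,"w3.png")
s=ctrl.get_state();print(s["eef_pos"],s["contact_force"],s["finger_force"]);go([.47,.15,.18],0);go([.468,-.17,.18],90)
E
```

```text
[0.47513799 0.30407782 0.04356881] [ 0.27032998 -0.6955807  -1.33847393] 79.45709109306335
rot [0.000e+00 2.000e-02 9.841e+01] shift [  27.6 -151.7 -136.4] t 5.47 q [ 0.39  0.27  1.97 -0.    0.9  -1.33]
rot [-0.01  0.01  8.41] shift [  76.4 -468.  -136.4] t 5.47 q [ 0.39  0.27  1.97 -0.    0.9  -1.33]
```

View pics/w3.png

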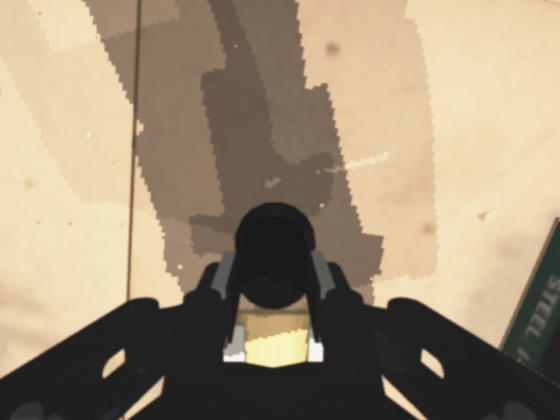

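The cap is held between the fingers, its top at about (275,255). It is clear of the track, whose end shows below at row 310 and beyond. Now I'll lift it and carry it over.

Scaled: -160 mm / 800 = -0.2, -146 mm / 800 = -0.1825, 4 degrees / 90 = 0.0444.

Request:
{"method": "send_rows", "body": {"rows": "0 0 0 0 0 -0.025 -1; 0 0 0 0 0 -0.075 -1; 0 0 0 0 0 -0.125 -1; 0 0 0 0 0 -0.175 -1; 0 0 0 0 -0.025 -0.1825 -1; 0 0 0 -0.005 -0.075 -0.1825 -1; 0 0 0.0222 0 -0.1375 -0.1825 -1; 0 0 0.0444 0 -0.2 -0.1825 -1"}}

```text
time: 6.48
eef_pos: [0.4976, 0.1436, 0.1891]
tcp_rot: [-0.038, 0.999, -0.0, -0.001]
contact_force: [0.8, -0.5, -1.0]
opening: 0.349
finger_force: 79.4
```

```bash
python3 -c "
from h import *
s=ctrl.get_state();print(s['eef_pos'],s['contact_force']);go([.55,-.29,.19],90)"
```

```text
[0.49764282 0.14358308 0.18905644] [ 0.77749799 -0.52709595 -0.9777543 ]
rot [-0.03 -0.07  4.35] shift [ -19.3 -436.3   -0.8] t 6.47 q [ 0.09 -0.03  1.99 -0.    1.17 -1.56]
```

Scaled: -425 mm / 800 = -0.5313, -385 mm / 800 = -0.4813, 4.4 degrees / 90 = 0.0489.

Request:
{"method": "send_rows", "body": {"rows": "0 0 0.0111 -0.0038 -0.0688 0 -1; 0 0 0.0222 -0.0063 -0.1375 0 -1; 0 0 0.0333 -0.01 -0.2063 0 -1; 0 0 0.0444 -0.0125 -0.275 0 -1; 0 0 0.0489 -0.0163 -0.3438 0 -1; 0 0 0.0489 -0.0188 -0.4125 0 -1; 0 0 0.0489 -0.0213 -0.4813 0 -1; 0 0 0.0489 -0.0238 -0.5313 0 -1"}}

```text
time: 7.48
eef_pos: [0.5486, -0.2796, 0.1889]
tcp_rot: [0.001, 1.0, 0.0, -0.001]
contact_force: [-0.5, 0.1, 0.1]
opening: 0.345
finger_force: 79.4
```

Scaled: -11 mm / 800 = -0.0138.

Request:
{"method": "send_rows", "body": {"rows": "0 0 0 0 -0.0138 0 -1; 0 0 0 0 -0.0138 0 -1; 0 0 0 0 -0.0138 0 -1"}}

```text
time: 7.85
eef_pos: [0.5495, -0.2861, 0.1894]
tcp_rot: [-0.001, 1.0, 0.0, -0.0]
contact_force: [0.5, 0.5, 0.2]
opening: 0.348
finger_force: 79.4
```

```bash
python3 - <<'E'
from h import *
p=ctrl.read_camera("wrist");save(p,"w4.png");s=ctrl.get_state();e=s["eef_pos"]
print(e,s["time"],proj(p,e),"\n stud top pred",proj(p,[.4686,-.3005,.046]),"seat",proj(p,[.4686,-.3005,.014]))
for t in("ball_stud","stud_top","stud_seat","snap_cap"):
    for d in ctrl.look_for(p,t)[:2]: x=w(p,d["position"]);print(t,round(d["p"],2),x.round(4),proj(p,x).round())
R=Ro.from_quat(s["tcp_rot"]).as_matrix()
for h,r in((-.010,.017),(.032,.023)):
    q=np.array([proj(p,e+R@[r*np.cos(a),r*np.sin(a),h]) for a in np.linspace(0,6.28,60)]);print("circle",h,q.min(0).round(),q.max(0).round())
E
```

```text
[ 0.54966634 -0.28596688  0.18956921] 7.9 [274.75522191 266.36337893] 
 stud top pred [255.93933654  99.81044638] seat [257.57137136 101.54640899]
ball_stud 0.84 [ 0.4687 -0.2997  0.0023] [259. 102.]
ball_stud 0.64 [ 0.5794 -0.0505  0.0129] [510. 219.]
stud_top 0.67 [ 0.5787 -0.0512  0.0063] [505. 216.]
stud_top 0.61 [ 0.4676 -0.2977  0.0082] [261. 101.]
stud_seat 0.76 [ 0.581  -0.0506  0.0158] [511. 221.]
stud_seat 0.75 [ 0.466  -0.3008  0.0138] [257.  99.]
snap_cap 0.74 [ 0.5423 -0.287   0.2   ] [273. 261.]
circle -0.01 [236. 240.] [313. 310.]
circle 0.032 [233. 202.] [315. 279.]
```

View pics/w4.png

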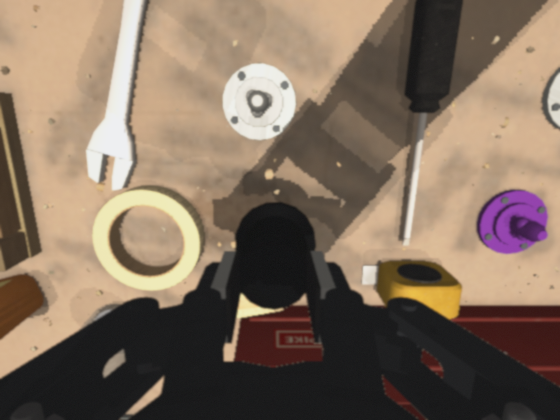

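The ball stud is at (259,102), with its stud top at (258,100). The cap outline at columns 236–315 and rows 203–308 matches a cap centred on the TCP axis. Next I fit the foot accurately.

```bash
cat >> h.py <<'E'
def foot(p,u,v,R=55):
    g=p["color"].astype(int);m=((g.min(2)>150)&(g.max(2)-g.min(2)<35)).astype(np.uint8);k=np.zeros_like(m);cv2.circle(k,(int(u),int(v)),R,1,-1);m&=k
    c=max(cv2.findContours(m,cv2.RETR_EXTERNAL,cv2.CHAIN_APPROX_NONE)[0],key=cv2.contourArea)
    e=cv2.fitEllipse(cv2.convexHull(c));f=ray(p,*e[0],.008)
    d=np.linalg.norm(ray(p,e[0][0]-np.mean(e[1])/2,e[0][1],.008)-ray(p,e[0][0]+np.mean(e[1])/2,e[0][1],.008))
    print("foot px",np.round(e[0],1),np.round(e[1],1),"world",f.round(4),"diam",round(d,4));return f
E
python3 - <<'E'
from h import *
p=ctrl.read_camera("wrist");foot(p,259,102);print(ray(p,258,100,.046))
p=ctrl.read_camera("top");foot(p,357,233,16);s=ctrl.get_state();print(s["eef_pos"])
go([.52,-.30,.13],90)
E
```

```text
foot px [259.2 100.4] [73.2 77.1] world [ 0.468  -0.2998  0.008 ] diam 0.0693
[ 0.46936297 -0.29935754  0.046     ]Traceback (most recent call last):
  File "<stdin>", line 3, in <module>
  File "h.py", line 19, in foot
    c=max(cv2.findContours(m,cv2.RETR_EXTERNAL,cv2.CHAIN_APPROX_NONE)[0],key=cv2.contourArea)
ValueError: max() iterable argument is empty
```

Scaled: 60 mm / 800 = 0.075, 45 mm / 800 = 0.0563.

Request:
{"method": "send_rows", "body": {"rows": "0 0 0 0.015 -0.005 0.025 -1; 0 0 0 0.0375 -0.0125 0.0563 -1; 0 0 0 0.0438 -0.0175 0.075 -1; 0 0 0 0.0438 -0.0175 0.075 -1; 0 0 0 0.0438 -0.0175 0.075 -1"}}

```text
time: 8.82
eef_pos: [0.5159, -0.3018, 0.1309]
tcp_rot: [-0.0, 1.0, -0.001, 0.001]
contact_force: [0.7, 0.3, 0.2]
opening: 0.347
finger_force: 79.4
```

```bash
python3 - <<'E'
from h import *
p=ctrl.read_camera("wrist");save(p,"w5.png");s=ctrl.get_state();e=s["eef_pos"]
u=proj(p,[.4685,-.3,.008]);print(e,s["contact_force"],u,proj(p,[.4685,-.3,.046]));foot(p,*u,75)
cv2.imwrite("pics/w5c.png",cv2.resize(cv2.imread("pics/w5.png")[max(0,int(u[1])-80):int(u[1])+160,160:400],(600,600)))
print(max(0,int(u[1])-80))
R=Ro.from_quat(s["tcp_rot"]);print("tilt",R.apply([0,0,1]));go([.4685,-.3,.095],90)
E
```

```text
[ 0.51599131 -0.30188016  0.13114164] [ 0.37570363 -0.32333156 -0.60234608] [276.23641598 143.23752646] [276.76533383 147.57846243]
foot px [269.9 135.1] [67.1 83.8] world [ 0.4623 -0.3049  0.008 ] diam 0.0586
63
tilt [ 0.0021367  -0.00157283 -0.99999648]
rot [-0.09  0.12  0.03] shift [47.6  2.  36. ] t 8.88 q [-0.7   0.21  1.85  0.    1.08 -2.27]
```

View pics/w5c.png

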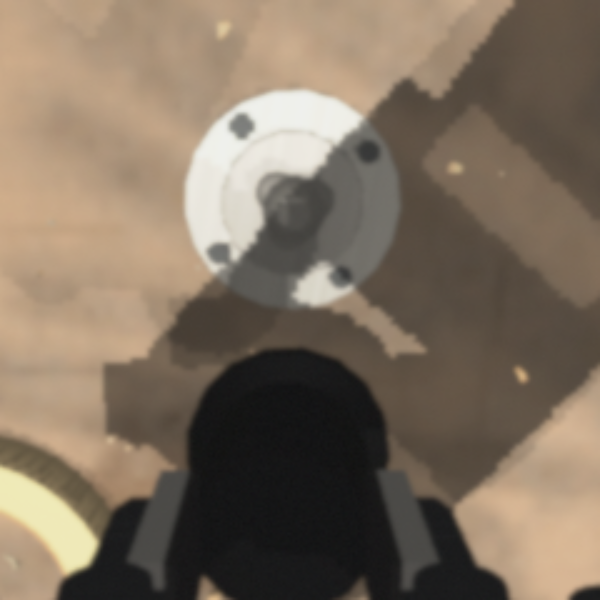

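The foot centre is at full-image pixel (277.2,142.4) against a predicted (276.2,143.2). That refines the stud to about (0.468, −0.2995).

Scaled: 47.5 mm / 800 = 0.0594, 2.3 mm / 800 = 0.0029.

Request:
{"method": "send_rows", "body": {"rows": "0 0 0 0.015 0 0 -1; 0 0 0 0.0375 0.0025 0 -1; 0 0 0 0.0594 0.0029 0.0125 -1; 0 0 0 0.0594 0.0029 0.0375 -1; 0 0 0 0.0594 0.0029 0.045 -1; 0 0 0 0.0594 0.0029 0.045 -1; 0 0 0 0.0594 0.0029 0.045 -1; 0 0 0 0.0594 0.0029 0.045 -1"}}

```text
time: 9.88
eef_pos: [0.4678, -0.2995, 0.0946]
tcp_rot: [-0.0, 1.0, -0.001, 0.001]
contact_force: [-0.0, 0.3, -1.0]
opening: 0.348
finger_force: 79.4
```

```bash
python3 - <<'E'
from h import *
for i in range(3):
    p=ctrl.read_camera("scene");s=ctrl.get_state();print(s["eef_pos"],s["contact_force"])
go([.468,-.2995,.095],90)
save(p,"s2.png");i=cv2.imread("pics/s2.png");cv2.imwrite("pics/s2c.png",cv2.resize(i[200:300,255:389],(800,597),interpolation=cv2.INTER_CUBIC))
E
```

```text
[ 0.46775167 -0.2993939   0.09443069] [ 0.1702319   0.41483956 -0.23841424]
[ 0.46760825 -0.29930605  0.09422807] [-0.14282018  0.13531901 -0.76605848]
[ 0.46756784 -0.29923619  0.09410087] [ 0.05454689 -0.45591946 -0.53090243]
rot [-0.03  0.03  0.02] shift [-0.4 -0.3 -0.9] t 10.03 q [-0.75  0.17  1.97 -0.    0.99 -2.32]
```

View pics/s2c.png

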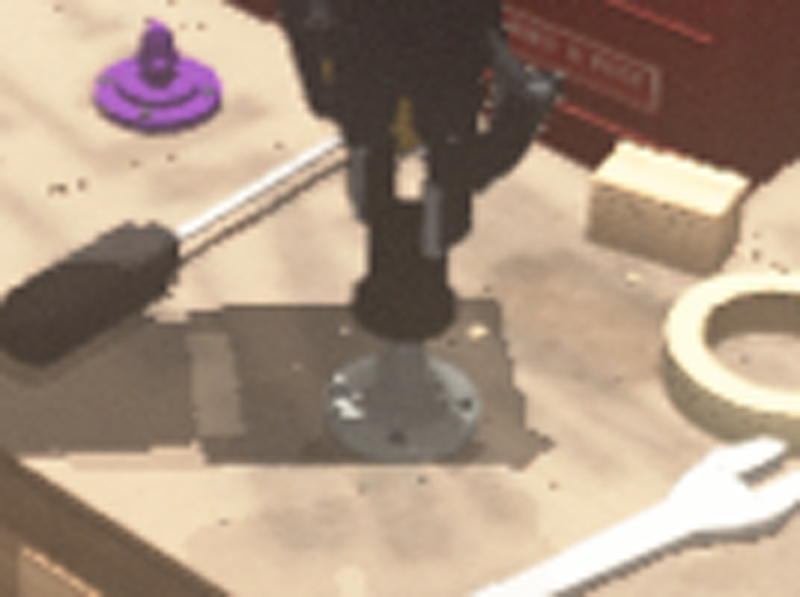

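The cap sits directly over the grey ball stud: cap mouth at about (405,330) in the crop, foot centred at about (403,405).

Scaled: 23 mm / 800 = 0.0288, 18 mm / 800 = 0.0225.

Request:
{"method": "send_rows", "body": {"rows": "0 0 0 -0.0004 -0.0004 0.0075 -1; 0 0 0 -0.0004 -0.0004 0.015 -1; 0 0 0 -0.0004 -0.0004 0.0225 -1; 0 0 0 -0.0004 -0.0004 0.0288 -1; 0 0 0 -0.0004 -0.0004 0.0288 -1; 0 0 0 -0.0004 -0.0004 0.0288 -1"}}

```text
time: 10.78
eef_pos: [0.4677, -0.2995, 0.0708]
tcp_rot: [-0.0, 1.0, -0.0, 0.0]
contact_force: [-0.0, -0.4, -1.0]
opening: 0.346
finger_force: 79.4
```

Scaled: 8 mm / 800 = 0.01, 6 mm / 800 = 0.0075.

Request:
{"method": "send_rows", "body": {"rows": "0 0 0 0 0 0.0038 -1; 0 0 0 0 0 0.0075 -1; 0 0 0 0 0 0.01 -1; 0 0 0 0 0 0.01 -1"}}

```text
time: 11.28
eef_pos: [0.469, -0.3006, 0.0651]
tcp_rot: [-0.0, 1.0, -0.001, 0.001]
contact_force: [0.3, 0.5, 7.1]
opening: 0.345
finger_force: 80.5
```

Scaled: 4 mm / 800 = 0.005, 2 mm / 800 = 0.0025.

Request:
{"method": "send_rows", "body": {"rows": "0 0 0 0 0 0.0025 -1; 0 0 0 0 0 0.005 -1; 0 0 0 0 0 0.005 -1"}}

```text
time: 11.65
eef_pos: [0.4702, -0.301, 0.0632]
tcp_rot: [0.0, 1.0, -0.002, 0.003]
contact_force: [-2.0, 2.2, 14.0]
opening: 0.347
finger_force: 81.2
```

Scaled: 3 mm / 800 = 0.0038, 2 mm / 800 = 0.0025.

Request:
{"method": "send_rows", "body": {"rows": "0 0 0 0 0 0.0025 -1; 0 0 0 0 0 0.0038 -1; 0 0 0 0 0 0.0038 -1"}}

```text
time: 12.02
eef_pos: [0.4671, -0.2995, 0.0544]
tcp_rot: [-0.0, 1.0, -0.0, -0.0]
contact_force: [1.2, -4.7, -10.7]
opening: 0.345
finger_force: 79.8
```

Scaled: 2 mm / 800 = 0.0025, 1 mm / 800 = 0.0013.

Request:
{"method": "send_rows", "body": {"rows": "0 0 0 0 0 0.0013 -1; 0 0 0 0 0 0.0025 -1; 0 0 0 0 0 0.0025 -1"}}

```text
time: 12.4
eef_pos: [0.4673, -0.2992, 0.0531]
tcp_rot: [-0.0, 1.0, 0.0, -0.0]
contact_force: [2.1, -1.8, -7.4]
opening: 0.347
finger_force: 80.2
```

Scaled: 2 mm / 800 = 0.0025, 1 mm / 800 = 0.0013.

Request:
{"method": "send_rows", "body": {"rows": "0 0 0 0 0 0.0013 -1; 0 0 0 0 0 0.0025 -1; 0 0 0 0 0 0.0025 -1; 0 0 0 0 0 0.0025 -1"}}

```text
time: 12.9
eef_pos: [0.4678, -0.2993, 0.0522]
tcp_rot: [-0.0, 1.0, 0.0, 0.0]
contact_force: [-0.1, -0.1, 0.6]
opening: 0.343
finger_force: 80.9
```

Scaled: 2 mm / 800 = 0.0025, 1 mm / 800 = 0.0013.

Request:
{"method": "send_rows", "body": {"rows": "0 0 0 0 0 0.0013 -1; 0 0 0 0 0 0.0025 -1; 0 0 0 0 0 0.0025 -1; 0 0 0 0 0 0.0025 -1"}}

```text
time: 13.4
eef_pos: [0.4683, -0.2994, 0.052]
tcp_rot: [-0.0, 1.0, 0.0, 0.0]
contact_force: [-2.9, 4.0, 8.9]
opening: 0.344
finger_force: 82.3
```

Scaled: 0.5 mm / 800 = 0.0006.

Request:
{"method": "send_rows", "body": {"rows": "0 0 0 0 0 0.0006 -1; 0 0 0 0 0 0.0006 -1; 0 0 0 0 0 0.0006 -1; 0 0 0 0 0 0.0006 -1; 0 0 0 0 0 0.0006 -1; 0 0 0 0 0 0.0006 -1"}}

```text
time: 14.15
eef_pos: [0.4685, -0.2994, 0.052]
tcp_rot: [-0.0, 1.0, 0.0, 0.0]
contact_force: [-2.9, 4.3, 11.7]
opening: 0.342
finger_force: 82.5
```

```bash
python3 - <<'E'
from h import *
for i in range(4):
    p=ctrl.read_camera("scene");s=ctrl.get_state();print(s["eef_pos"],s["contact_force"],s["finger_force"],s["time"])
save(p,"s3.png");i=cv2.imread("pics/s3.png");cv2.imwrite("pics/s3c.png",cv2.resize(i[200:300,255:389],(800,597),interpolation=cv2.INTER_CUBIC))
E
```

```text
[ 0.46845538 -0.29942101  0.05199307] [-2.52711101  4.13267254 11.8367142 ] 82.485830783844 14.2
[ 0.46843684 -0.29941365  0.05196949] [-3.9643577   4.1912403  11.84412791] 82.48570561408997 14.25
[ 0.46845916 -0.29944583  0.05200427] [-2.1235129   4.85913579 12.24124377] 82.48586297035217 14.3
[ 0.46845266 -0.29940258  0.05198627] [-2.52427626  3.87133215 12.24777683] 82.48619556427002 14.35
```

View pics/s3c.png

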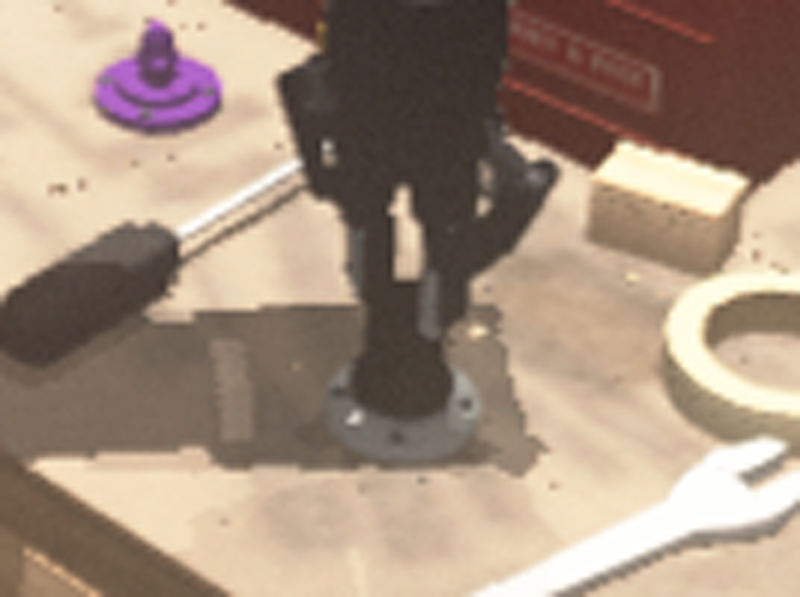

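The flange sits flat on the seat at about (405,395) in the crop. The push is steady at about 12 N and the cap is still gripped.

```bash
python3 -c "
from plant import ctrl
print(ctrl.sign_off())"
```

```text
the job is handed in; nothing more can be done
None
```

The cap is out of the track and clicked home on the grey ball stud, with the gripper still pressing it down at a steady 12 N or so; I handed the job in at about 14 s, and no verdict came back.

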